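# Open the hand pump and hold its spring clamp arm back for a tube change

## Robot

A 6-joint arm with a two-finger parallel gripper is mounted at the origin on a cart in front of the work surface, level with it; the furniture and walls round the work are solid. World frame = base frame: x ahead of the robot, y to its left, z up, the work surface at z = 0. Lengths are in m, angles in degrees, forces in N, time in s.
With the tool pointing down it reaches from about 0.3 to 0.75 m from the base axis. Payload 8.5 kg.
Tool frame: the origin (TCP) lies at the very end of the fingers, on their centre line; the grasp point (between the pads) lies 19 mm behind it (env.tcp_to_grasp is the distance from the TCP to the grasp point, in m); z points along the fingers, y is the line along which they close (so a half turn about z gives the same grasp; the last joint's range is limited). The gripper opens to 85 mm and grips with 20 to 120 N. Pads are 22 mm wide; open, the fingers measure 114 mm over their backs; the gripper's body (76 mm by 85 mm) begins 54 mm behind the grasp point. The pads swing forward as they close: fully open they stand 13 mm farther back than shut.
Start: joints at [-84.987, 21.807, 74.336, -0, 83.858, -12.336], TCP at [0.164, -0.525, 0.231] pointing down, gripper open.
Joint ranges: [-178.18, 178.18], [-50.72, 133.34], [12.68, 142.11], [-81.47, 261.47], [9.98, 163.14], [-165.26, 165.26]. Speed limits (degrees/s): [136.94, 136.94, 180, 180, 180, 180].

## Interface

Orientations are given as a 3x3 rotation matrix whose columns are the frame's x, y, z axes.
In Python, from rig import status, get_image, env gives the robot as it stands.
- The arm moves only by the shell command python3 -m handwheel 'ROWS' [FORCE]. ROWS is text: rows parted by semicolons, each of 7 numbers parted by spaces: the shift along the world's x, y, z in cm, then the turn, a rotation vector about the world's x, y, z in degrees, then the opening, from 0 (shut) to 1 (fully open). In form: dx dy dz wx wy wz gripper; .... A call has 1 to 8 rows; each row is the pose to reach, as a shift and turn from the pose commanded when the call began; what a row does not reach only later rows make up. A row lasts 1/12 s, in which the tool goes at most 41.7 mm and 7.16 degrees, less where a joint would pass 70% of its speed; a pose out of reach is approached as far as the arm can. A call with a gripper value outside its range is refused whole. The fingers move at their own pace and stop on an object; FORCE is the grip in N (left out, the last holds). Time passes only in rows, so rows that repeat a pose let the fingers close. It gives the time, the measured TCP pose, the force, the opening and the grip force at its end, in the units of the state.
- status.observe(): the state, without advancing time (a new reading comes with each control period).
- get_image(name): name is "scene" or "top" or "wrist"; returns a dict with "color" (480x640x3 uint8, red, green, blue), "vertical_fov" (degrees; the focal length in pixels is half the picture's height over the tangent of half this angle, whatever the lens; pixels are square), "cx", "cy" (the principal point, pixels), "k1" (the pictures are not rectified: a ray, as slopes to the right and down, at radius r is drawn at 1 + k1 r^2 times it, then the intrinsics apply), "xyz" and "orientation" of the camera in the world. Camera axes: x right, y down, z forward; pixel columns grow to the right and rows downward; lengths in m; the calibration is good to about 2 mm. A picture is of the moment at which its call begins. There is no depth.
- env.close_job(): hands the job in; it is judged then, once.
The state is a dict: "time_s": time; "q": joint angles; "qvel": joint speeds; "joint_efforts": joint torques, N m; "position": TCP position; "tool_rot": TCP orientation; "ft_force": force on the tool from outside, world axes, zero at the start; "wrist_torque": the same for the moment, N m; "grip_width": finger opening in m; "gripper_force": force on a finger pad.
Only numpy, scipy, OpenCV 4.12 (cv2) and the standard library are available. Lean on these libraries where they do the work, as an engineer would, in place of code of your own. Each camera call takes 0.05 s, during which the arm holds its last target. There are 200 camera calls.

## Task

Open the hand tube pump for a tube change: turn its crank clockwise, seen from above, as far as it goes (a little over one full turn), so that the pressure shoe backs off the rollers. Then swing the spring-loaded clamp arm outward, away from the rollers, fully to its stop and hold it there with the fingers by its upright steel pin. Finish while still holding it at the stop, do not let go, and leave the other things on the table where they stand.

Things in the scene. Friction and masses are not known exactly. Their poses are not given: they have to be found in the camera images.
- pump: The hand tube pump, screwed down so that it does not move: an aluminium base plate 190 (x) x 310 (y) mm, top at z 14 mm, with a six-roller rotor (82 mm across, top at z 55 mm) in the middle. Origin on the table under the rotor axis; z up; -x is its front (roughly towards the robot), +y its left side with grey gear box (top at z 62 mm) and crank, -y its right side with the spring clamp arm. Only crank, shoe and clamp arm move.
- crank_axis (a point): Point on the vertical axis of the crank, 106 mm to the +y side of the pump's origin, 76 mm above the table, at the top face of the flat steel crank arm. Nothing on the crank besides the knob stands higher than 79 mm.
- knob_top (a point): Centre of the top of the crank's upright black knob: a round grip 22 mm in diameter and 44 mm tall, from z 77 to z 121 mm, that spins freely on its own axis at the end of the crank arm, 46 mm from the crank axis.
- crank (a joint): Crank angle in rad, growing clockwise seen from above. At 0 the knob points along the pump's +y from the crank axis; starts between 0 and 0.9; hard stop at 7.3. Turning it moves the black pressure shoe 1.6 mm per rad away from the rotor. Friction about 2 N at the knob; it stays where it is left.
- clamp_hinge (a point): Point on the vertical hinge axis of the spring clamp arm, at x +60, y -60 mm from the pump's origin and 50 mm above the table (middle of the 10 mm thick, 16 mm wide flat steel arm).
- clamp (a joint): Clamp arm angle in rad. 0: at rest, the arm lies from its hinge along the pump's -x (front), pressed towards the rollers by its spring. Grows as the arm swings outward (to the pump's -y side), counterclockwise seen from above; hard stop at 1.0, where the arm meets a steel peg. The spring always pulls back towards 0: about 3.5 N at the pin at rest, 6.5 N at the stop; let go, the arm snaps back.
- clamp_pin: Upright round steel pin near the free end of the clamp arm, 16 mm in diameter, from z 55 to z 105 mm, standing on the arm 115 mm from the hinge axis; it spins freely on its own axis. Origin on the pin's axis 50 mm above the table; z up.
- pin_top (a point): Centre of the top of the clamp arm's pin, 105 mm above the table.
- vial_1: Bystander: screw-cap sample vial with black cap, 23 mm across, 46 mm tall, behind the pump. Origin at the centre of its underside.
- beaker: Bystander: small glass beaker, 46 mm across, 58 mm tall, behind the pump. Origin at the centre of its underside.
- rubber_stopper: Bystander: black rubber stopper, 35 mm across, 28 mm tall, in front of the pump. Origin at the centre of its underside.
- dropper_bottle: Bystander: white dropper bottle with green tip, 31 mm across, 95 mm tall, to one side. Origin at the centre of its underside.
- vial_2: Bystander: screw-cap sample vial with black cap, 23 mm across, 46 mm tall, to one side. Origin at the centre of its underside.
- tape_roll: Bystander: roll of label tape lying flat, 58 mm across, 18 mm tall, to one side. Origin at the centre of its underside.

How it is judged:
By the outcome, as a careful person would: the job done as asked, in the order asked, and still so for the second after the job is handed in, while the arm keeps its last pose, push and grip.
It also fails if it takes over 58 s, if anything falls off the work surface, if the arm or the gripper's body presses on something with over 40 N, if the wrist force passes 120 N, or if a joint passes its speed limit or range.

## Working session

There is one attempt and no reset: what is moved stays moved. The work goes in short steps, Python scripts to look and compute and a shell command to move; the robot and the scene stay as the last step left them, time stands still between calls to the robot, and variables do not carry over. Pictures are saved under pics/ and viewed, at most 10 in all, crops included, and the job is handed in when it is done.

```bash
mkdir -p pics; ls
python3 - <<'E'
from rig import status,get_image,env
import cv2,json
s=status.observe();print(s['time_s'],s['position'],s['tool_rot'],s['grip_width'])
for n in("scene","top"):
    g=get_image(n);cv2.imwrite(f"pics/{n}0.png",g["color"][:,:,::-1])
    print(n,{k:v for k,v in g.items() if k!="color"})
E
```

```text
pics
0.0 [ 0.16399335 -0.52467664  0.23070904] [[ 9.54491138e-01  2.98239251e-01 -1.30001770e-04]
 [ 2.98239111e-01 -9.54490049e-01  1.47577351e-03]
 [ 3.16048191e-04 -1.44738435e-03 -9.99998903e-01]] 0.08548351643448901
scene {'vertical_fov': 54.809441616501616, 'cx': 323.2186794813345, 'cy': 244.43280290144878, 'k1': -0.015507006047113624, 'xyz': array([-0.21183882,  0.84183596,  0.74005686]), 'orientation': array([[-0.72303408, -0.3426228 ,  0.59985943],
       [-0.69074432,  0.34638134, -0.63473794],
       [ 0.00969558, -0.87328666, -0.48711026]])}
top {'vertical_fov': 50.51624597426583, 'cx': 317.68000192741306, 'cy': 234.78907730267412, 'k1': 0.04021476430905336, 'xyz': array([ 0.43767557, -0.0075091 ,  1.34266111]), 'orientation': array([[-0.02252746, -0.99290531,  0.11675428],
       [-0.99973617,  0.02289672,  0.00182232],
       [-0.00448269, -0.11668242, -0.99315916]])}
```

View pics/top0.png

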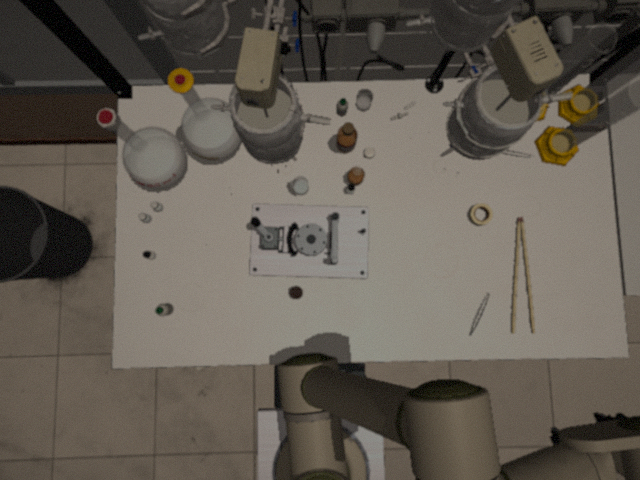

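View pics/scene0.png

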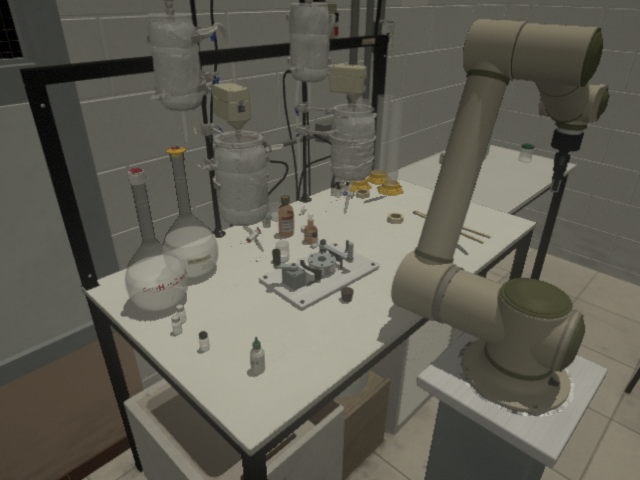

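The top view shows the pump plate at about (250–368, 205–278), the knob near (256,222) and the clamp arm near (333,240). I'll zoom in on it and compute rays.

```bash
cat > h.py <<'E'
import numpy as np,cv2
from rig import status,get_image,env
def K(g):
    f=240/np.tan(np.radians(g["vertical_fov"]/2));return f,g["cx"],g["cy"]
def ray(g,u,v):
    f,cx,cy=K(g);d=np.array([(u-cx)/f,(v-cy)/f]);s=d.copy()
    for _ in range(10): s=d/(1+g["k1"]*(s@s))
    return np.asarray(g["orientation"])@np.array([s[0],s[1],1])
def onz(g,u,v,z):
    r=ray(g,u,v);c=np.asarray(g["xyz"]);return c+r*(z-c[2])/r[2]
def proj(g,p):
    f,cx,cy=K(g);q=np.asarray(g["orientation"]).T@(np.asarray(p)-g["xyz"]);s=q[:2]/q[2]
    s=s*(1+g["k1"]*(s@s));return np.array([cx,cy])+f*s
E
python3 - <<'E'
from h import *
g=get_image("top");c=g["color"][:,:,::-1]
t=cv2.resize(c[195:305,240:380],None,fx=5.7,fy=5.4,interpolation=cv2.INTER_CUBIC)
cv2.imwrite("pics/topc.png",np.clip(t*1.5,0,255).astype('uint8'))
m=cv2.inRange(cv2.cvtColor(g["color"],cv2.COLOR_RGB2GRAY),95,255)
sub=np.zeros_like(m);sub[198:285,244:376]=1
gray=cv2.cvtColor(g["color"],cv2.COLOR_RGB2GRAY)
print(gray[240,240:262],gray[240,360:376],gray[198:212,300],gray[268:284,320])
E
```

```text
[137 136 137 134 135 139 139 136 137 130 122 126 133 133 140 133 138 137
 128 100  67  66] [144 139 143 139 143 143 143 132 128 132 134 141 138 138 143 140] [141 141 138 135 136 137 122 124 129 137 141 136 138 136] [143 142 144 141 140 140 137 139 128 125 129 136 142 139 138 140]
```

View pics/topc.png

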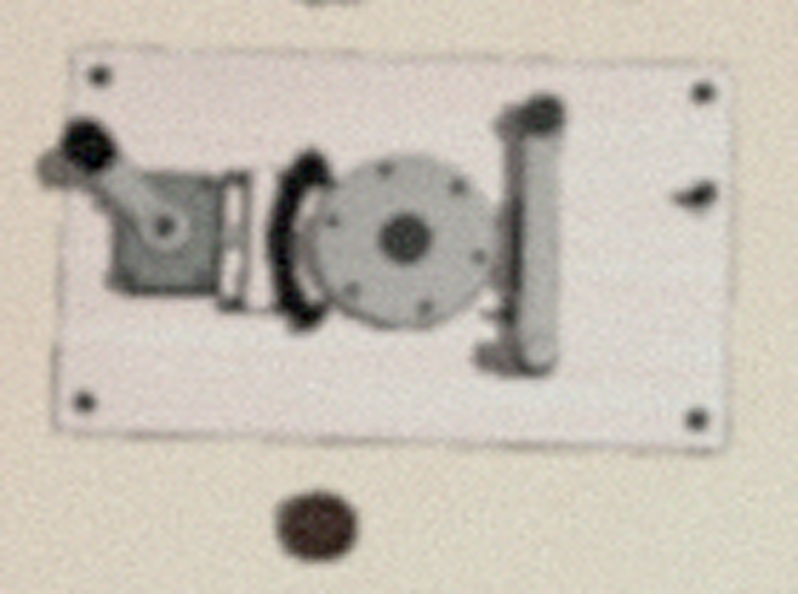

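The crop shows the rotor centre at (404,238), crank axis at (163,226), knob at (88,142), hinge at (540,112), pin end at (537,355), and plate screws at (99,75), (703,92), (697,419), (84,401).

Run:
```python
from h import *
g=get_image("top");s=get_image("scene")
c=s["color"][:,:,::-1]
t=cv2.resize(c[225:310,250:390],None,fx=5.7,fy=5.7,interpolation=cv2.INTER_CUBIC)
cv2.imwrite("pics/scc.png",np.clip(t*1.4,0,255).astype('uint8'))
P={}
for n,u,v,z in[("s1",99,75,.017),("s2",703,92,.017),("s3",697,419,.017),("s4",84,401,.017),("rotor",404,238,.055),("crank",163,226,.078),("knob",88,142,.121),("hinge",540,112,.056),("pin",537,355,.105)]:
    P[n]=onz(g,240+u/5.7-.41,195+v/5.4-.41,z);print(n,P[n].round(4))
o=(P["s1"]+P["s2"]+P["s3"]+P["s4"])/4
y=(P["s1"]-P["s2"]+P["s4"]-P["s3"]);yaw=np.arctan2(-y[0],y[1]);print(o,np.degrees(yaw))
x=(P["s1"]-P["s4"]+P["s2"]-P["s3"]);print(np.degrees(np.arctan2(x[1],x[0])))
R=np.array([[np.cos(yaw),-np.sin(yaw)],[np.sin(yaw),np.cos(yaw)]])
for n in P: print(n,(R.T@(P[n]-P["rotor"])[:2]).round(4))
for n in("knob","pin","crank","rotor"):print(n,proj(s,P[n]))
```

```text
s1 [0.6671 0.1536 0.017 ]
s2 [ 0.6522 -0.1257  0.017 ]
s3 [ 0.493  -0.1177  0.017 ]
s4 [0.5081 0.1618 0.017 ]
rotor [0.5795 0.0134 0.055 ]
crank [0.585  0.1187 0.078 ]
knob [0.6187 0.1459 0.121 ]
hinge [ 0.638  -0.0488  0.056 ]
pin [ 0.5197 -0.0431  0.105 ]
[0.58011583 0.0179979  0.017     ] -3.0669667831864738
-2.9126033732194725
s1 [0.08   0.1446]
s2 [ 0.08  -0.135]
s3 [-0.0794 -0.1356]
s4 [-0.0793  0.1443]
rotor [0. 0.]
crank [-1.000e-04  1.054e-01]
knob [0.0321 0.1344]
hinge [ 0.0618 -0.0591]
pin [-0.0568 -0.0596]
knob [276.3088686  250.01729823]
pin [350.14040153 243.52868262]
crank [292.67664932 264.52274334]
rotor [320.91926367 258.36820613]
```

View pics/scc.png

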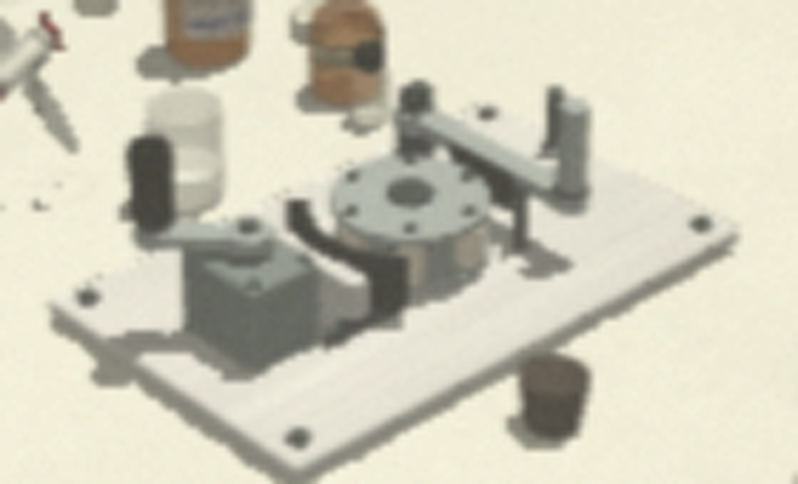

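Both views agree to about 2 mm. The pump origin is near (0.580, 0.013) with a yaw of about -3°, and the crank is at about 0.83 rad. I'll move above the knob.

```bash
python3 -m handwheel '4 6 0 0 0 5 1;8 12 0 0 0 10 1;11 16.5 0 0 0 15 1;14 21 0 0 0 20 1;17 25 0 0 0 20 1;19 28 0 0 0 20 1;21 31 0 0 0 20 1;23 34 0 0 0 20 1'; python3 -c "
from h import *
s=status.observe();print(np.round(s['q'],1))"
```

```text
time_s: 0.92
position: [0.3514, -0.247, 0.2315]
tool_rot: [[0.795, 0.606, 0.0], [0.606, -0.795, -0.0], [0.0, 0.0, -1.0]]
ft_force: [0.4, -0.8, 0.3]
grip_width: 0.0854
gripper_force: 0.0
[-51.    9.6  91.9   0.   78.5   1.7]
```

```bash
python3 -m handwheel '2 3 0 0 0 0 1;4 6 0 0 0 0 1;6 9 -.3 0 0 0 1;9 13 -.6 0 0 0 1;11.5 17 -.9 0 0 0 1;14 21 -1.2 0 0 0 1;16.5 25 -1.5 0 0 0 1;19 29 -1.8 0 0 0 1'; python3 -m handwheel '2 2.5 0 0 0 0 1;3.5 4.1 0 0 0 0 1;3.5 4.1 0 0 0 0 1;3.5 4.1 0 0 0 0 1'; python3 -c "
from h import *
g=get_image('wrist');cv2.imwrite('pics/w1.png',g['color'][:,:,::-1]);print(g['xyz'],np.round(status.observe()['q'],1))
print(proj(g,[.6187,.1459,.121]),proj(g,[.5852,.1193,.078]))"
```

```text
time_s: 1.58
position: [0.5251, 0.0172, 0.2152]
tool_rot: [[0.795, 0.607, 0.0], [0.607, -0.795, -0.0], [0.0, 0.0, -1.0]]
ft_force: [1.2, -1.0, -0.7]
grip_width: 0.0854
gripper_force: 0.0
time_s: 1.92
position: [0.5595, 0.0568, 0.2147]
tool_rot: [[0.794, 0.608, -0.001], [0.608, -0.794, -0.0], [-0.001, -0.0, -1.0]]
ft_force: [-1.0, -0.7, -0.7]
grip_width: 0.0853
gripper_force: 0.0
[0.62238871 0.10508051 0.35793794] [-6.3 23.7 74.  -0.  82.3 46.3]
[252.26595733  69.09977936] [265.87704372 144.48462016]
```

View pics/w1.png

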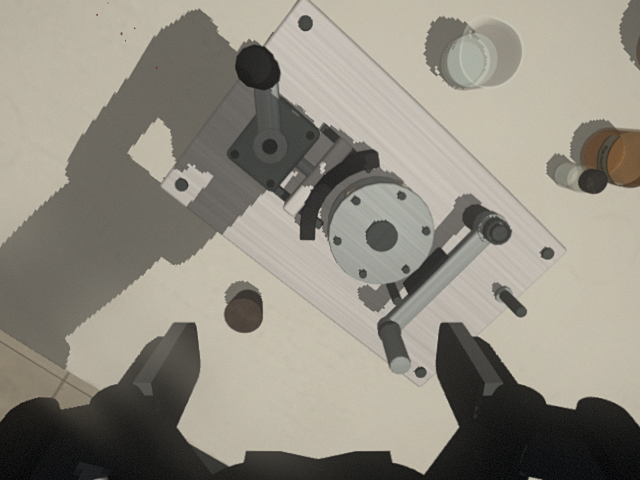

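The wrist view gives a sharp look: knob top (258,67), crank screw (269,146), rotor centre (382,236), pin top (400,364), hinge nut (497,231).

Run:
```python
from h import *
g=get_image("wrist")
P={}
for n,u,v,z in[("rotor",382,236,.056),("crank",269,146,.079),("knob",258,67,.121),("pin",400,364,.105),("hinge",497,231,.06),("peg",514,308,.06)]:
    P[n]=onz(g,u,v,z);print(n,P[n].round(4))
d=P["knob"]-P["crank"];print(np.degrees(np.arctan2(d[0],d[1])),np.hypot(*d[:2]))
d=P["hinge"]-P["pin"];print(np.degrees(np.arctan2(d[1],d[0])),np.hypot(*d[:2]))
```

```text
rotor [0.58   0.0102 0.056 ]
crank [0.5854 0.1162 0.079 ]
knob [0.6211 0.1432 0.121 ]
pin [ 0.522  -0.0463  0.105 ]
hinge [ 0.6366 -0.0554  0.06  ]
peg [ 0.5993 -0.1128  0.06  ]
52.883325448678086 0.04475103860104674
-4.526324796497458 0.11499166681333411
```

```bash
python3 -m handwheel '2 3 0 0 0 0 1;4 6 0 0 0 0 1;6.1 8.75 0 0 0 0 1;6.1 8.75 -3 0 0 0 1;6.1 8.75 -6 0 0 0 1;6.1 8.75 -9 0 0 0 1;6.1 8.75 -11 0 0 0 1;6.1 8.75 -12.6 0 0 0 1'; python3 -m handwheel '0 0 0 0 0 0 1;0 0 0 0 0 0 1;0 0 0 0 0 0 1'
```

```text
time_s: 2.68
position: [0.6194, 0.1422, 0.0874]
tool_rot: [[0.796, 0.605, -0.003], [0.605, -0.796, -0.0], [-0.002, -0.001, -1.0]]
ft_force: [0.5, -0.7, 0.8]
grip_width: 0.0853
gripper_force: 0.0
time_s: 2.93
position: [0.621, 0.1429, 0.0909]
tool_rot: [[0.796, 0.606, 0.002], [0.606, -0.796, 0.0], [0.002, 0.001, -1.0]]
ft_force: [-0.1, -0.8, 0.6]
grip_width: 0.0853
gripper_force: 0.0
```

```bash
python3 -m handwheel '.05 .15 -.3 0 0 0 .5;.05 .15 -.3 0 0 0 0;.05 .15 -.3 0 0 0 0;.05 .15 -.3 0 0 0 0;.05 .15 -.3 0 0 0 0;.05 .15 -.3 0 0 0 0;.05 .15 -.3 0 0 0 0;.05 .15 -.3 0 0 0 0' 25; python3 -m handwheel '0 0 0 0 0 0 0;0 0 0 0 0 0 0;0 0 0 0 0 0 0;0 0 0 0 0 0 0'
```

```text
time_s: 3.6
position: [0.621, 0.1452, 0.0866]
tool_rot: [[0.795, 0.607, 0.0], [0.607, -0.795, 0.0], [0.0, 0.0, -1.0]]
ft_force: [-0.1, -0.6, 3.7]
grip_width: 0.0209
gripper_force: 26.4
time_s: 3.93
position: [0.621, 0.1452, 0.0865]
tool_rot: [[0.795, 0.607, 0.0], [0.607, -0.795, 0.0], [0.0, 0.0, -1.0]]
ft_force: [-2.1, 0.8, 5.7]
grip_width: 0.0213
gripper_force: 26.6
```

Run:
```python
import numpy as np
p=lambda a:4.55*np.array([np.sin(np.radians(a)),np.cos(np.radians(a))])
a=52
for n in range(4):
    print(a,[list((p(a+15*k)-p(a)).round(1)) for k in range(1,9)]);a+=120 if n<2 else 60
```

```text
52 [[np.float64(0.6), np.float64(-1.0)], [np.float64(0.9), np.float64(-2.2)], [np.float64(0.9), np.float64(-3.4)], [np.float64(0.6), np.float64(-4.5)], [np.float64(0.0), np.float64(-5.5)], [np.float64(-0.8), np.float64(-6.4)], [np.float64(-1.8), np.float64(-7.0)], [np.float64(-3.0), np.float64(-7.3)]]
172 [[np.float64(-1.2), np.float64(-0.0)], [np.float64(-2.3), np.float64(0.3)], [np.float64(-3.4), np.float64(0.9)], [np.float64(-4.2), np.float64(1.7)], [np.float64(-4.8), np.float64(2.7)], [np.float64(-5.1), np.float64(3.9)], [np.float64(-5.1), np.float64(5.1)], [np.float64(-4.9), np.float64(6.2)]]
292 [[np.float64(0.6), np.float64(1.0)], [np.float64(1.4), np.float64(1.9)], [np.float64(2.4), np.float64(2.5)], [np.float64(3.6), np.float64(2.8)], [np.float64(4.8), np.float64(2.8)], [np.float64(5.9), np.float64(2.5)], [np.float64(7.0), np.float64(1.9)], [np.float64(7.8), np.float64(1.1)]]
352 [[np.float64(1.2), np.float64(0.0)], [np.float64(2.3), np.float64(-0.3)], [np.float64(3.4), np.float64(-0.9)], [np.float64(4.2), np.float64(-1.7)], [np.float64(4.8), np.float64(-2.7)], [np.float64(5.1), np.float64(-3.9)], [np.float64(5.1), np.float64(-5.1)], [np.float64(4.9), np.float64(-6.2)]]
```

```bash
python3 -m handwheel '.6 -1 0 0 0 0 0;.9 -2.2 0 0 0 0 0;.9 -3.4 0 0 0 0 0;.6 -4.5 0 0 0 0 0;.6 -4.5 0 0 0 0 0'
```

```text
time_s: 4.35
position: [0.6269, 0.0974, 0.0866]
tool_rot: [[0.796, 0.605, -0.0], [0.605, -0.796, -0.001], [-0.001, 0.0, -1.0]]
ft_force: [-1.0, -1.2, 4.7]
grip_width: 0.0214
gripper_force: 26.7
```

```bash
python3 -m handwheel '-.6 -1 0 0 0 0 0;-1.4 -1.9 0 0 0 0 0;-2.4 -2.5 0 0 0 0 0;-3.6 -2.8 0 0 0 0 0;-4.8 -2.8 0 0 0 0 0;-5.9 -2.5 0 0 0 0 0;-7 -1.9 0 0 0 0 0;-7.8 -1.1 0 0 0 0 0'; python3 -m handwheel '-.6 1 0 0 0 0 0;-.9 2.2 0 0 0 0 0;-.9 3.4 0 0 0 0 0;-.6 4.5 0 0 0 0 0;-.6 4.5 0 0 0 0 0'
```

```text
time_s: 5.02
position: [0.5488, 0.0878, 0.0865]
tool_rot: [[0.796, 0.606, 0.002], [0.606, -0.796, -0.001], [0.001, 0.002, -1.0]]
ft_force: [5.2, 0.9, 2.7]
grip_width: 0.0211
gripper_force: 26.6
time_s: 5.43
position: [0.5433, 0.1359, 0.0864]
tool_rot: [[0.794, 0.608, 0.001], [0.608, -0.794, 0.0], [0.001, 0.0, -1.0]]
ft_force: [1.0, 2.2, 8.3]
grip_width: 0.0214
gripper_force: 26.9
```

```bash
python3 -m handwheel '.6 1 0 0 0 0 0;1.4 1.9 0 0 0 0 0;2.4 2.5 0 0 0 0 0;3.6 2.8 0 0 0 0 0;4.8 2.8 0 0 0 0 0;5.9 2.5 0 0 0 0 0;7 1.9 0 0 0 0 0;7.8 1.1 0 0 0 0 0'; python3 -m handwheel '0.2 -.3 0 0 0 0 0;.35 -.65 0 0 0 0 0;.35 -.65 0 0 0 0 0'
```

```text
time_s: 6.1
position: [0.621, 0.1454, 0.0864]
tool_rot: [[0.794, 0.607, -0.001], [0.607, -0.794, 0.0], [-0.001, -0.001, -1.0]]
ft_force: [-5.0, -1.4, 8.3]
grip_width: 0.0212
gripper_force: 27.0
time_s: 6.35
position: [0.6253, 0.1385, 0.0865]
tool_rot: [[0.795, 0.606, 0.002], [0.606, -0.795, 0.001], [0.002, 0.0, -1.0]]
ft_force: [3.7, 1.3, 5.2]
grip_width: 0.0213
gripper_force: 26.8
```

```bash
python3 -m handwheel '.1 -.25 0 0 0 0 0;.2 -.5 0 0 0 0 0;.2 -.5 0 0 0 0 0;.2 -.5 0 0 0 0 0'
```

```text
time_s: 6.68
position: [0.6256, 0.1378, 0.0865]
tool_rot: [[0.794, 0.608, -0.001], [0.608, -0.794, 0.007], [0.003, -0.006, -1.0]]
ft_force: [-2.4, 17.7, 8.1]
grip_width: 0.0214
gripper_force: 27.3
```

The crank is at its stop: 17.7 N of reaction and no further motion. I'll ease off, open and lift.

```bash
python3 -m handwheel '-.13 .35 0 0 0 0 0;-.13 .35 0 0 0 0 1;-.13 .35 0 0 0 0 1;-.13 .35 0 0 0 0 1;-.13 .35 0 0 0 0 1;-.13 .35 1 0 0 0 1;-.13 .35 4 0 0 0 1;-.13 .35 7 0 0 0 1';python3 -m handwheel '0 0 1 0 0 0 1;-1 -2 1 0 0 0 1;-3 -6 1 0 0 0 1;-4 -9 1 0 0 0 1;-5 -12 1 0 0 0 1;-5 -12 1 0 0 0 1;-5 -12 1 0 0 0 1;-5 -12 1 0 0 0 1'
python3 - <<'E'
from h import *
g=get_image("wrist");cv2.imwrite("pics/w2.png",g["color"][:,:,::-1])
print(status.observe()['position'])
t=get_image("top");cv2.imwrite("pics/t2.png",t["color"][:,:,::-1])
for p in([.5854,.1173,.079],[.6259,.1385,.121],[.522,-.0463,.105]):print(proj(g,p))
E
```

```text
time_s: 7.35
position: [0.6245, 0.1368, 0.1567]
tool_rot: [[0.795, 0.606, -0.003], [0.606, -0.795, -0.0], [-0.003, -0.002, -1.0]]
ft_force: [0.7, -0.1, -0.1]
grip_width: 0.0852
gripper_force: 0.0
time_s: 8.02
position: [0.5753, 0.0173, 0.1665]
tool_rot: [[0.795, 0.606, 0.0], [0.606, -0.795, 0.0], [0.0, -0.0, -1.0]]
ft_force: [-0.5, -0.8, -0.7]
grip_width: 0.0855
gripper_force: 0.0
[0.57535751 0.01776889 0.16639303]
[182.07818062 132.85403061]
[160.31641351  27.67496706]
[348.29982022 396.08943489]
```

View pics/w2.png

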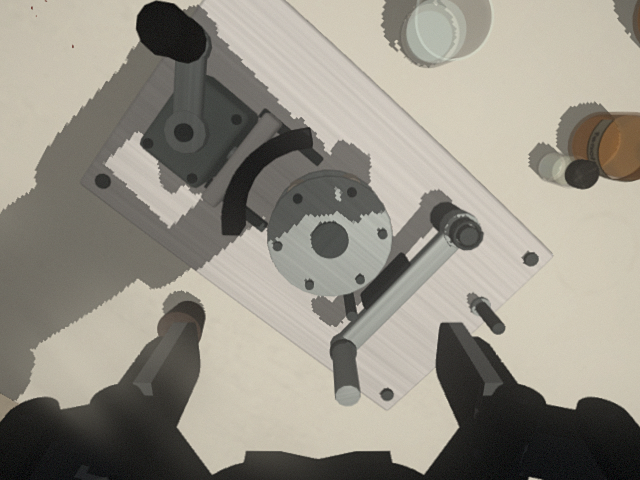

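The picture shows the knob at the end position (165,27), the shoe clear of the rollers, and the pin top at (347,396), where it was predicted. Next is the pin.

```bash
python3 -m handwheel '-2 -2.5 0 0 0 0 1;-4 -5 0 0 0 0 1;-5.3 -6.4 0 0 0 0 1;-5.3 -6.4 -1 0 0 0 1;-5.3 -6.4 -4 0 0 0 1;-5.3 -6.4 -7 0 0 0 1;-5.3 -6.4 -9.9 0 0 0 1;-5.3 -6.4 -9.9 0 0 0 1'; python3 -m handwheel '0 0 0 0 0 0 1;0 0 0 0 0 0 .5;0 0 0 0 0 0 0;0 0 0 0 0 0 0;0 0 0 0 0 0 0;0 0 0 0 0 0 0;0 0 0 0 0 0 0;0 0 0 0 0 0 0' 60;python3 -m handwheel '0 0 0 0 0 0 0;0 0 0 0 0 0 0;0 0 0 0 0 0 0'
```

```text
time_s: 8.78
position: [0.5199, -0.0453, 0.0629]
tool_rot: [[0.794, 0.608, -0.008], [0.608, -0.794, 0.003], [-0.005, -0.007, -1.0]]
ft_force: [-0.6, 0.9, -1.6]
grip_width: 0.0856
gripper_force: 0.0
time_s: 9.45
position: [0.5221, -0.0465, 0.0679]
tool_rot: [[0.795, 0.606, 0.0], [0.606, -0.795, 0.001], [0.001, -0.0, -1.0]]
ft_force: [-2.2, 3.9, 6.3]
grip_width: 0.0146
gripper_force: 58.3
time_s: 9.7
position: [0.5221, -0.0464, 0.0679]
tool_rot: [[0.795, 0.607, 0.0], [0.607, -0.795, 0.001], [0.001, -0.0, -1.0]]
ft_force: [-1.6, 3.8, 6.1]
grip_width: 0.0145
gripper_force: 58.3
```

```bash
python3 -c "
import numpy as np
p=lambda a:11.5*np.array([np.cos(np.radians(177.3+a)),np.sin(np.radians(177.3+a))])
for s in(0,40):print([(p(a)-p(s)).round(1).tolist() for a in range(s+5,s+41,5)])"
```

```text
[[-0.0, -1.0], [0.1, -2.0], [0.3, -3.0], [0.5, -4.0], [0.8, -4.9], [1.3, -5.8], [1.8, -6.7], [2.3, -7.5]]
[[0.6, -0.8], [1.3, -1.5], [2.1, -2.1], [2.9, -2.7], [3.8, -3.2], [4.7, -3.6], [5.7, -4.0], [6.6, -4.2]]
```

```bash
python3 -m handwheel '0 -1 0 0 0 0 0;.1 -2 0 0 0 0 0;.3 -3 0 0 0 0 0;.5 -4 0 0 0 0 0;.8 -4.9 0 0 0 0 0;1.3 -5.8 0 0 0 0 0;1.8 -6.7 0 0 0 0 0;2.3 -7.5 0 0 0 0 0';python3 -m handwheel '.6 -.8 0 0 0 0 0;1.3 -1.5 0 0 0 0 0;1.9 -1.95 0 0 0 0 0;1.9 -1.95 0 0 0 0 0'
```

```text
time_s: 10.37
position: [0.5452, -0.1215, 0.0678]
tool_rot: [[0.795, 0.607, -0.0], [0.607, -0.795, 0.002], [0.001, -0.001, -1.0]]
ft_force: [0.5, 7.7, 5.5]
grip_width: 0.0146
gripper_force: 58.4
time_s: 10.7
position: [0.5645, -0.1412, 0.0678]
tool_rot: [[0.795, 0.606, -0.0], [0.606, -0.795, 0.001], [0.001, -0.001, -1.0]]
ft_force: [-4.7, 4.8, 8.8]
grip_width: 0.0146
gripper_force: 58.5
```

```bash
python3 -m handwheel '.3 -.2 0 0 0 0 0;.55 -.4 0 0 0 0 0;.55 -.4 0 0 0 0 0';python3 -m handwheel '.15 -.1 0 0 0 0 0;.3 -.2 0 0 0 0 0;.3 -.2 0 0 0 0 0;.3 -.2 0 0 0 0 0'
```

```text
time_s: 10.95
position: [0.5692, -0.1448, 0.0678]
tool_rot: [[0.795, 0.607, -0.001], [0.607, -0.795, 0.001], [-0.0, -0.002, -1.0]]
ft_force: [-4.6, 3.8, 8.0]
grip_width: 0.0146
gripper_force: 58.5
time_s: 11.28
position: [0.5702, -0.1455, 0.0677]
tool_rot: [[0.795, 0.607, -0.006], [0.607, -0.795, 0.004], [-0.003, -0.007, -1.0]]
ft_force: [-12.5, 8.2, 11.5]
grip_width: 0.0143
gripper_force: 59.2
```

The reaction has risen to 15 N and motion has stopped at about 57.4°, so the clamp is at its stop. I'll hold, then check visually.

```bash
python3 -m handwheel '.1 -.07 0 0 0 0 0;.1 -.07 0 0 0 0 0;.1 -.07 0 0 0 0 0;.1 -.07 0 0 0 0 0;.1 -.07 0 0 0 0 0;.1 -.07 0 0 0 0 0;.1 -.07 0 0 0 0 0;.1 -.07 0 0 0 0 0'; python3 -c "
from h import *
w=get_image('wrist')['color'];cv2.imwrite('pics/w3.png',w[:,:,::-1])"
```

```text
time_s: 11.95
position: [0.5704, -0.1457, 0.0676]
tool_rot: [[0.795, 0.607, -0.008], [0.607, -0.795, 0.005], [-0.003, -0.009, -1.0]]
ft_force: [-15.9, 10.4, 14.9]
grip_width: 0.0149
gripper_force: 59.3
```

View pics/w3.png

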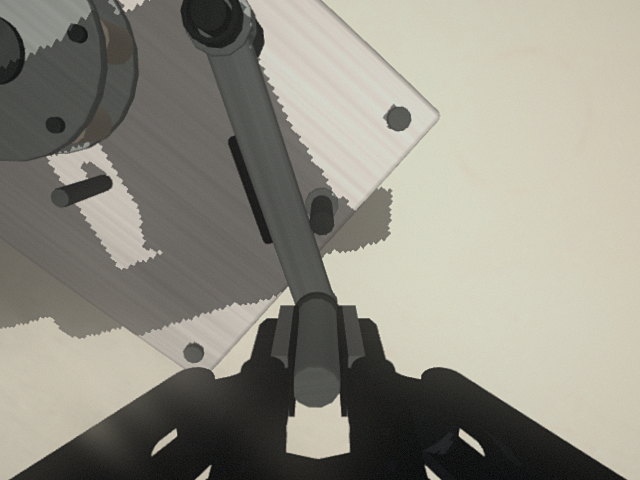

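The arm rests against the steel peg at (320,212), and the pin is between the fingers at (317,350). I'll hand in.

```bash
python3 -c "
from rig import env
print(env.close_job())"
```

```text
the job is handed in; nothing more can be done
None
```

The crank is turned clockwise to its hard stop, the clamp arm is fully outward against its peg with the fingers still gripping the pin, and the job was handed in at about 12 s; no contact with the other things on the table showed in the forces, though I took no final picture of them.

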